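# Load the sewing box, close it with its nested lids and take the cover off again by itself

## Robot

A 6-joint arm with a two-finger parallel gripper is mounted at the origin on the work surface. World frame = base frame: x ahead of the robot, y to its left, z up, the work surface at z = 0. Lengths are in m, angles in rad, forces in N, time in s.
With the tool pointing down it reaches from about 0.3 to 0.775 m from the base axis. Payload 14.6 kg.
Tool frame: the origin (TCP) lies on the centre line of the jaws, within the pads' length; the fingertips stand 14 mm ahead of it and the grasp point (between the pads) lies 5 mm behind it; x points along the fingers, y is the direction in which the jaws open and shut, and the axes are right-handed (so a half turn about x gives the same grasp; the last joint's range is limited). The gripper opens to 94 mm and grips with 3 to 60 N. Pads are 16 mm wide; open, the fingers measure 119 mm over their backs; the gripper's body (75 mm by 177 mm) begins 78 mm behind the grasp point.
Start: joints at [-1.274, 0.3, 1.521, -0, 1.321, -0.067], TCP at [0.196, -0.514, 0.188] pointing down, gripper open.
Joint ranges: [-3.03, 3.03], [-0.79, 2.21], [0.23, 2.52], [-1.04, 4.18], [0, 3.07], [-2.55, 2.55]. Speed limits (rad/s): [2.22, 2.22, 2.57, 3.14, 3.14, 3.14].

## Interface

Orientations are given as [roll, pitch, yaw] about the fixed x, y, z axes, in that order (R = Rz(yaw) Ry(pitch) Rx(roll)).
In Python, from station import * gives the robot as it stands. The module is installed in compiled form; this text tells all that it offers.
- The arm moves only by the shell command python3 -m handwheel 'ROWS' [FORCE]. ROWS is JSON, a list of rows, each a list of 3 entries, a list of its own where there are three numbers: the shift along the tool's x, y, z in mm, then the turn about the tool's x in rad, then the gripper command: -1 is fully open, 1 is shut, values between are in proportion. In form: [[[dx, dy, dz], spin, gripper], ...]. A call has exactly 5 rows; each row is the pose to reach, as a shift and turn from the pose measured when the call began, along the tool's axes at that moment; what a row does not reach only later rows make up. A row lasts 1/10 s, in which the tool goes at most 50 mm and 8.59 degrees, less where a joint would pass 70% of its speed; a pose out of reach is approached as far as the arm can. A call with a gripper value outside its range is refused whole. The fingers move at their own pace and stop on an object; FORCE is the grip in N (left out, the last holds). Time passes only in rows, so rows that repeat a pose let the fingers close, or fill a call up. It gives the time, the measured TCP pose, the force and the opening at its end, in the units of the state.
- get_obs(): the state, without advancing time (a new reading comes with each control period).
- camera(name): name is "side" or "top" or "wrist"; returns (picture, depth): 420x560x3 uint8, blue, green, red; 420x560 float32, m along the optical axis (not along the pixel's ray), 0 where there is no reading.
- camera_info(name): a dict with "fx", "fy", "cx", "cy" (pixels), "k1" (the pictures are not rectified: a ray, as slopes to the right and down, at radius r is drawn at 1 + k1 r^2 times it, then the intrinsics apply), "extrinsics" (4x4, takes a point from camera to world coordinates). Camera axes: x right, y down, z forward; pixel columns grow to the right and rows downward; lengths in m; the calibration is good to about 2 mm. A picture is of the moment at which its call begins: read the wrist's pose just before it. camera_info takes no time and is no camera call; for the wrist camera it gives the pose at the moment of the call.
- hand_in(): hands the job in, once; it reports no verdict.
The state is a dict: "time_s": time; "qpos": joint angles; "joint_vel": joint speeds; "tau": joint torques, N m; "ee_pos": TCP position; "eef_rot": TCP orientation; "force": force on the tool from outside, world axes, zero at the start; "moment": the same for the moment, N m; "grip_width": finger opening in m.
Only numpy, scipy, OpenCV 4.12 (cv2) and the standard library are available. Lean on these libraries where they do the work, as an engineer would, in place of code of your own. Each camera call takes 0.05 s, during which the arm holds its last target. There are 200 camera calls.

## Task

Collect the two finished thread spools from the winder's catch tray into the open sewing box, then pick up the two nested lids together by the steel rim of the inner lid, set them gently on the box so that the inner lid is fully seated in its mouth, and let go. Then take the wooden outer lid by its bar grip and lift it off alone, leaving the inner lid seated, and finish while still holding the outer lid level about 10 cm straight above the box. The outer lid must not come off before the inner lid is seated and the scissors, tape measure, coaster and glass jar stay where they are.

Things in the scene. Friction and masses are not known exactly. Their poses are not given: they have to be found in the camera images.
- sewing_box: Open beech sewing box, fixed: 150 mm long (x) x 64 wide (y) x 70 high, walls and floor 4 mm, inside 142 x 56 mm. Origin: centre of the underside, z up. It stands in the middle or to the left, its long axis roughly away from the robot. Fingers closing along its length and opened only just wider than a spool fit inside.
- inner_lid: Steel inner lid, loose, 140 g, either way round. Plug 137 x 51 mm, 12 deep (lowest 5 mm: 133 x 47); then a rim 154 long (x) x 68 wide (y) x 10 thick that rests on the box's top edge, 2 mm proud all round, so fingers on it pass outside the box; on top a 5 mm lip, fixed pins. Origin: centre of the plug's underside, z up; 58 mm above the box's origin when seated. Lies level on the sideboard.
- outer_lid: Beech outer lid, loose, 90 g, 147 long (x) x 63 wide (y) x 18 mm high, hollow, set over the inner lid's lip with 1.5 mm play and held by its weight only: lifting the inner lid carries it along. Bar grip on top in the middle, 46 (x) x 18 (y) x 20 high, 18 to 38 mm above the origin. Origin: centre of its lower edges, 22 mm above the inner lid's when nested; z up.
- spool_a: Full thread spool, loose, standing on end in the catch tray: 30 mm diameter, 42 mm high, 30 g. Origin: centre of its underside, z along its axis.
- spool_b: The other spool, the same as spool_a.
- spool_a_center (a point): Centre of spool_a, 21 mm above its underside.
- spool_b_center (a point): Centre of spool_b, 21 mm above its underside.
- winder: White thread winder, fixed, on the right. Origin under the centre of its shallow catch tray, z up. Tray 100 mm (x) x 160 mm (y), floor 4 mm thick, rim 14 mm high; the spools stand in it side by side along y, about 76 mm apart. The machine stands behind the tray, 55 to 147 mm along +x, up to 80 mm high.
- coaster: Bystander: round hard silicone coaster, 92 mm diameter, 8 mm thick, at the far side.
- glass_jar: Bystander: small glass jar with a steel screw lid, 56 mm diameter, 68 mm high, at the far side.
- tape_measure: Bystander: tape measure case 62 x 58 x 26 mm, near the robot, right.
- scissors: Bystander: scissors lying flat, 150 mm long, 7 mm thick, at the far left.
There are look-alikes about, which are no part of the job. What is shaped like the spool_a but pink or turquoise is not meant.

How it is judged:
By the outcome, as a careful person would: the job done as asked, in the order asked, and still so for the second after the job is handed in, while the arm keeps its last pose, push and grip.
It also fails if it takes over 67 s, if anything falls off the work surface, if the arm or the gripper's body presses on something with over 40 N, if the wrist force passes 120 N, or if a joint passes its speed limit or range.

## Working session

There is one attempt and no reset: what is moved stays moved. The work goes in short steps, Python scripts to look and compute and a shell command to move; the robot and the scene stay as the last step left them, time stands still between calls to the robot, and variables do not carry over. Pictures are saved under pics/ and viewed, about 8 in all and at most 12, crops included, and the job is handed in when it is done.

```bash
mkdir -p pics
cat > h.py <<'E'
from station import *
import numpy as np, cv2
def ray(name,u,v,info=None):
    i=info or camera_info(name)
    p=np.array([[(u-i["cx"])/i["fx"],(v-i["cy"])/i["fy"]]])
    d=p[0].copy()
    for _ in range(20): d=p[0]/(1+i["k1"]*(d@d))
    E=np.array(i["extrinsics"]); return E[:3,3],E[:3,:3]@np.array([d[0],d[1],1])
def onz(name,u,v,z,info=None):
    o,d=ray(name,u,v,info); return o+d*(z-o[2])/d[2]
def cloud(name,dep,info=None):
    i=info or camera_info(name)
    v,u=np.mgrid[:dep.shape[0],:dep.shape[1]]
    p=np.stack([(u-i["cx"])/i["fx"],(v-i["cy"])/i["fy"]],-1); d=p.copy()
    for _ in range(20): d=p/(1+i["k1"]*(d**2).sum(-1,keepdims=True))
    E=np.array(i["extrinsics"])
    c=np.concatenate([d*dep[...,None],dep[...,None]],-1)
    return c@E[:3,:3].T+E[:3,3]
E
python3 - <<'E'
from h import *
for n in("top","side"):
    im,d=camera(n); np.savez(f"{n}0.npz",im=im,d=d); cv2.imwrite(f"pics/{n}0.png",im)
    print(n,camera_info(n))
o=get_obs(); print(o)
E
```

```text
top {'fx': 423.90556393449833, 'fy': 423.90556393449833, 'cx': 274.93105373823437, 'cy': 206.53817103199555, 'k1': -0.011599520428239198, 'extrinsics': array([[-0.02924283, -0.98109652,  0.19129682,  0.38329065],
       [-0.99953464,  0.03036325,  0.00292771, -0.04077725],
       [-0.00868076, -0.19112218, -0.98152787,  1.01989993],
       [ 0.        ,  0.        ,  0.        ,  1.        ]])}
side {'fx': 531.5789304406147, 'fy': 531.5789304406147, 'cx': 280.92252175374955, 'cy': 212.0402075355192, 'k1': 0.004549469355747845, 'extrinsics': array([[ 0.99698304, -0.04648089,  0.06216385,  0.48871857],
       [-0.07761102, -0.58498051,  0.80732542, -1.04865351],
       [-0.00116057, -0.80971435, -0.58682307,  0.78188056],
       [ 0.        ,  0.        ,  0.        ,  1.        ]])}
{'time_s': 0.1, 'qpos': array([-1.27360990e+00,  3.00418139e-01,  1.52150270e+00, -4.05590384e-05,
        1.32069611e+00, -6.65846247e-02]), 'joint_vel': array([-0.00121309, -0.00170651, -0.00268193,  0.00201721, -0.00093836,
        0.00168035]), 'tau': array([ 2.90969720e-04, -5.32644725e+01, -3.53281474e+01,  7.09205121e-02,
        2.35204550e-02, -4.81727341e-05]), 'ee_pos': array([ 0.19561282, -0.51377487,  0.18794855]), 'eef_rot': array([-1.59904475,  1.56977128,  1.90632901]), 'force': array([0.87959278, 0.01969949, 0.08365967]), 'moment': array([ 0.0318291 , -0.02524893, -0.00799302]), 'grip_width': 0.09397723305356057}
```

View pics/top0.png

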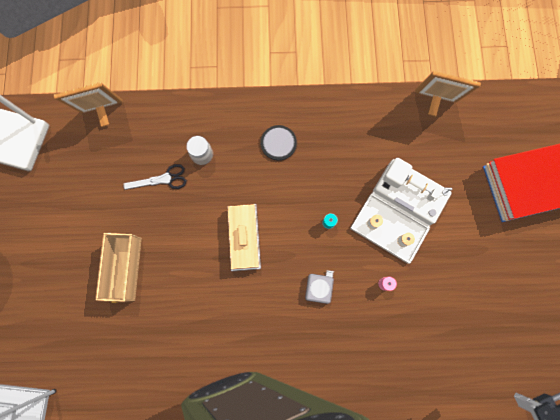

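View pics/side0.png

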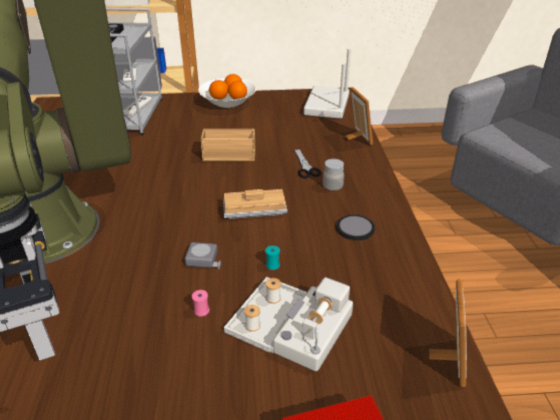

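The top view shows the open box at about (118,268) and the nested lids at (243,238). The winder is at (405,210), with two orange-topped spools in its tray at (376,221) and (408,239). The spool-shaped things are turquoise at (331,220), pink at (388,284) and those two. Only the two in the tray fit the description, since the others are pink or turquoise and outside the tray. Next I'll measure, and confirm in a crop.

Run:
```python
from h import *
z=np.load("top0.npz"); im,d=z["im"],z["d"]; P=cloud("top",d)
cv2.imwrite("pics/crop1.png",cv2.resize(im[150:300,310:470],None,fx=4,fy=4,interpolation=cv2.INTER_CUBIC))
X,Y,Z=P[...,0],P[...,1],P[...,2]
vv,uu=np.mgrid[:420,:560]
def box(u0,v0,u1,v1,zmin,zmax=9): return (uu>=u0)&(uu<=u1)&(vv>=v0)&(vv<=v1)&(Z>zmin)&(Z<zmax)&(d>0)
def rep(n,m):
    p=P[m]; r=cv2.minAreaRect((p[:,:2]*1000).astype(np.float32)); print(n,m.sum(),"zmed",np.median(p[:,2]).round(4),"rect mm",np.round(r[0],1),np.round(r[1],1),round(r[2],1))
rep("table",box(160,280,220,320,-1))
rep("boxrim",box(88,225,150,312,.060,.08))
rep("lid rim",box(222,198,268,276,.014,.03))
rep("lid top",box(222,198,268,276,.033,.048))
rep("grip",box(222,198,268,276,.052,.08))
rep("spA",box(366,210,386,232,.038,.06))
rep("spB",box(398,229,418,250,.038,.06))
rep("tape",box(300,265,340,308,.015))
rep("turq",box(320,210,342,230,.03))
rep("tray",box(345,190,430,265,.009,.02))
rep("jar",box(185,133,215,168,.05))
```

```text
table 2493 zmed -0.0005 rect mm [364.3 169.6] [144.9  92.7] 88.5
boxrim 551 zmed 0.0685 rect mm [443.5 325.7] [ 67.  150.3] 85.6
lid rim 156 zmed 0.0217 rect mm [507.7  40.4] [154.2  68.3] 2.6
lid top 1536 zmed 0.0395 rect mm [507.8  40.3] [147.8  63. ] 2.7
grip 159 zmed 0.0592 rect mm [507.7  40.2] [46.1 17.8] 2.8
spA 135 zmed 0.0449 rect mm [ 533.8 -271.8] [28.7 29.1] 81.0
spB 142 zmed 0.0447 rect mm [ 489.5 -341.9] [28.7 29.4] 39.2
tape 679 zmed 0.0252 rect mm [ 382.5 -133.6] [58.1 61.9] 79.4
turq 131 zmed 0.0412 rect mm [ 538.4 -165.6] [28.6 28. ] 88.6
tray 611 zmed 0.0127 rect mm [ 523.6 -313.6] [161.2 109.9] 56.3
jar 370 zmed 0.0673 rect mm [720.6 142.9] [48.5 48.4] 60.2
```

View pics/crop1.png

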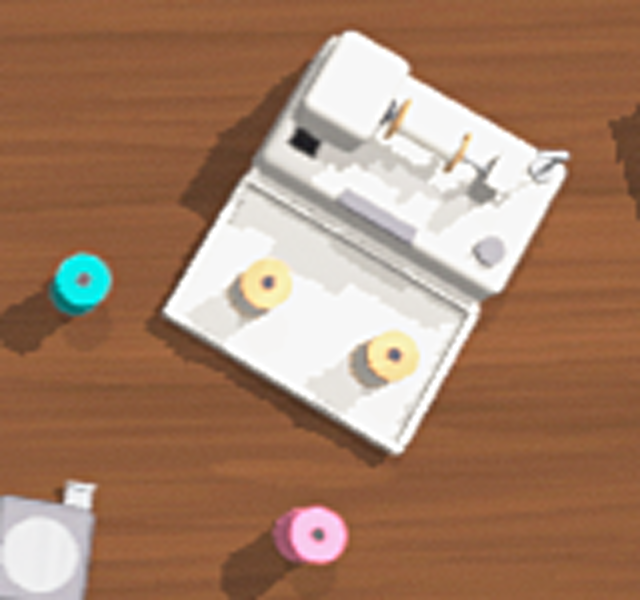

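The crop confirms that the two tan-topped spools are in the tray, at crop pixels (265,284) and (392,357). The turquoise and pink ones stand outside it. Next I'll write a planning helper and view the wrist camera.

```bash
cat > p.py <<'E'
import sys
from h import *
from scipy.spatial.transform import Rotation as Ro
def T():
    o=get_obs(); return o,np.array(o["ee_pos"]),Ro.from_euler("xyz",o["eef_rot"]).as_matrix()
def plan(x,y,z,ang):
    o,p,R=T(); d=R.T@(np.array([x,y,z])-p*1000)
    a=np.degrees(np.arctan2(R[1,1],R[0,1])); s=(a-ang+90)%180-90
    print("t",round(o["time_s"],2),"tcp",(p*1000).round(1),"jaw",a.round(1),"down",R[:,0].round(3),"q",np.round(o["qpos"],2),"F",np.round(o["force"],1),"w",round(o["grip_width"]*1000,1))
    print("shift",d.round(1),"spin",np.radians(s).round(3),"(alt %.3f)"%np.radians(s-180*np.sign(s)))
if __name__=="__main__": plan(*map(float,sys.argv[1:]))
E
python3 p.py 533.8 -271.8 150 -4.4; python3 p.py 489.5 -341.9 150 -4.4
```

```text
t 0.1 tcp [ 195.6 -513.8  187.9] jaw -69.2 down [-0.     0.001 -1.   ] q [-1.27  0.3   1.52 -0.    1.32 -0.07] F [0.9 0.  0.1] w 94.0
shift [  38.1 -105.8 -402.2] spin -1.13 (alt 2.011)
t 0.1 tcp [ 195.6 -513.8  187.9] jaw -69.2 down [-0.     0.001 -1.   ] q [-1.27  0.3   1.52 -0.    1.32 -0.07] F [0.9 0.  0.1] w 94.0
shift [  38.   -56.  -335.8] spin -1.13 (alt 2.011)
```

```bash
python3 -m handwheel '[[[0,-26,-100],-0.226,-0.06],[[0,-26,-100],-0.226,-0.06],[[0,-52,-200],-0.45,-0.06],[[0,-66,-250],-0.6,-0.06],[[0,-66,-250],-0.7,-0.06]]' 20; python3 p.py 533.8 -271.8 150 -4.4
```

```text
time_s: 0.6
ee_pos: [0.4001, -0.3667, 0.1879]
eef_rot: [-2.191, 1.569, 1.997]
force: [0.2, -0.7, 0.2]
grip_width: 0.0573
t 0.6 tcp [ 400.1 -366.7  187.9] jaw -30.1 down [-0.001  0.001 -1.   ] q [-0.81  0.28  1.54  0.    1.32 -0.28] F [ 0.2 -0.7  0.2] w 57.3
shift [  37.9   68.2 -149.1] spin -0.448 (alt 2.693)
```

```bash
python3 -m handwheel '[[[20,27,-60],-0.15,-0.06],[[30,54,-119],-0.3,-0.06],[[38,68,-149],-0.448,-0.06],[[38,68,-149],-0.448,-0.06],[[38,68,-149],-0.448,-0.06]]'; python3 p.py 533.8 -271.8 31 -4.4
python3 - <<'E'
from h import *
i=camera_info("wrist"); im,d=camera("wrist"); cv2.imwrite("pics/w1.png",im); P=cloud("wrist",d,i)
hs=cv2.cvtColor(im,cv2.COLOR_BGR2HSV)
m=((P[...,2]>.04)&(P[...,2]<.052)&(np.hypot(P[...,0]-.534,P[...,1]+.272)<.03)&(d>0))
print(m.sum()); p=P[m]; 
if m.sum()>20: print(cv2.minAreaRect((p[:,:2]*1000).astype(np.float32)),np.median(p[:,2]))
E
```

```text
time_s: 1.1
ee_pos: [0.5348, -0.2696, 0.1485]
eef_rot: [-2.32, 1.567, 2.319]
force: [-1.7, 0.3, 0.1]
grip_width: 0.0498
t 1.1 tcp [ 534.8 -269.6  148.5] jaw -4.2 down [-0.002  0.003 -1.   ] q [-0.53  0.44  1.42  0.    1.28 -0.46] F [-1.7  0.3  0.1] w 49.8
shift [117.5  -0.5   2.5] spin 0.003 (alt -3.139)
655
((533.1149291992188, -275.2786865234375), (29.314605712890625, 29.14606475830078), 86.30451965332031) 0.04721300941941736
```

View pics/w1.png

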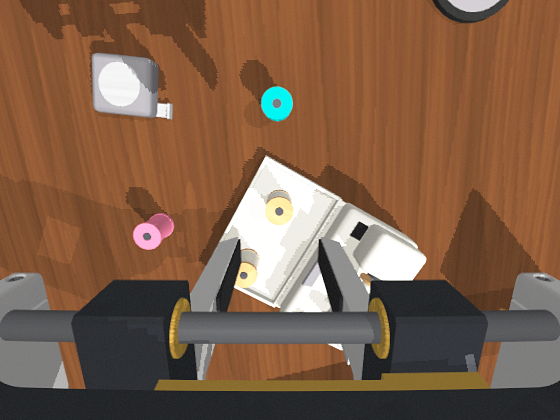

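The wrist view shows spool A at (279,210) and B at (244,274), with the jaws centred on A. I'll average the two views, which gives about (533.4, -273.5), and descend.

```bash
python3 -m handwheel '[[[30,0,2],0,-0.06],[[60,-1,4],0,-0.06],[[90,-1,4],0,-0.06],[[117,-1,4],0,-0.06],[[117,-1,4],0,-0.06]]' 15; python3 p.py 533.4 -273.5 31 -4.4;  python3 -m handwheel '[[[0,0,0],0,0.6],[[0,0,0],0,0.6],[[0,0,0],0,0.6],[[-20,0,0],0,0.6],[[-60,0,0],0,0.6]]' 15; python3 p.py 409.6 328.3 150 -4.4
```

```text
time_s: 1.65
ee_pos: [0.5297, -0.2747, 0.0291]
eef_rot: [-2.097, 1.563, 2.538]
force: [0.5, 0.0, 0.6]
grip_width: 0.0502
t 1.65 tcp [ 529.7 -274.7   29.1] jaw -4.4 down [-0.007  0.005 -1.   ] q [-0.54  0.58  1.52  0.    1.05 -0.46] F [0.5 0.  0.6] w 50.2
shift [-1.9  3.6 -1.5] spin -0.001 (alt 3.141)
time_s: 2.15
ee_pos: [0.529, -0.2744, 0.0883]
eef_rot: [-2.073, 1.559, 2.562]
force: [0.6, -0.6, 1.2]
grip_width: 0.0195
t 2.15 tcp [ 529.  -274.4   88.3] jaw -4.4 down [-0.01   0.007 -1.   ] q [-0.54  0.5   1.48  0.    1.17 -0.46] F [ 0.6 -0.6  1.2] w 19.5
shift [ -56.5 -166.3 -592. ] spin -0.001 (alt 3.141)
```

Run:
```python
from h import *
i=camera_info("wrist"); im,d=camera("wrist")
t,_=camera("top"); cv2.imwrite("pics/c2.png",np.hstack([cv2.resize(im[150:350,180:400],None,fx=1.8,fy=1.8),cv2.resize(t[170:290,330:450],(360,360),interpolation=cv2.INTER_CUBIC)]))
print(get_obs()["grip_width"])
```

```text
0.018699251932973827
```

View pics/c2.png

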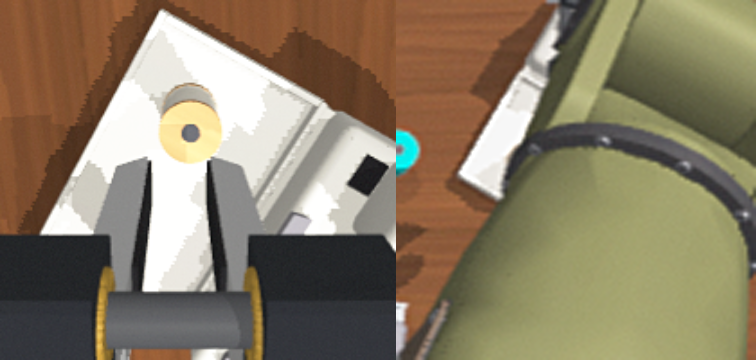

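The spool still stands upright in the tray because I lifted before the fingers had closed, which takes about 0.13 s per 10 mm. I'll reopen, relocate it and regrasp.

```bash
cat > sp.py <<'E'
import sys
from h import *
x,y,zl,zh,r=map(float,sys.argv[1:6])
i=camera_info("wrist"); im,d=camera("wrist"); P=cloud("wrist",d,i)
m=((P[...,2]>zl/1e3)&(P[...,2]<zh/1e3)&(np.hypot(P[...,0]-x/1e3,P[...,1]-y/1e3)<r/1e3)&(d>0)); p=P[m]
print(m.sum(),cv2.minAreaRect((p[:,:2]*1000).astype(np.float32)),np.median(p[:,2]),p[:,2].max())
E
python3 -m handwheel '[[[0,0,0],0,-0.06],[[0,0,0],0,-0.06],[[0,0,0],0,-0.06],[[0,0,0],0,-0.06],[[0,0,0],0,-0.06]]' 15; python3 sp.py 533 -274 38 56 25; python3 p.py 533.4 -273.5 31 -4.4
```

```text
time_s: 2.75
ee_pos: [0.5322, -0.2762, 0.0946]
eef_rot: [2.894, 1.57, 1.246]
force: [0.0, -0.2, 1.1]
grip_width: 0.0493
954 ((532.9898681640625, -275.3213195800781), (29.708541870117188, 29.272350311279297), 86.03759765625) 0.047203034643848965 0.04923346849724819
t 2.8 tcp [ 532.3 -276.2   94.7] jaw -4.4 down [ 0.  0. -1.] q [-0.54  0.5   1.47  0.    1.17 -0.46] F [ 0.2  0.  -0.2] w 49.8
shift [63.7  0.9 -2.8] spin -0.001 (alt 3.141)
```

```bash
python3 -m handwheel '[[[25,1,-2],0,-0.06],[[50,1,-2],0,-0.06],[[63,1,-2],0,-0.06],[[63,1,-2],0,0.6],[[63,1,-2],0,0.6]]' 15; python3 -m handwheel '[[[0,0,0],0,0.6],[[0,0,0],0,0.6],[[0,0,0],0,0.6],[[-10,0,0],0,0.6],[[-40,0,0],0,0.6]]' 15; python3 p.py 409.6 328.3 150 -4.4
```

```text
time_s: 3.3
ee_pos: [0.5338, -0.2745, 0.0325]
eef_rot: [1.739, 1.57, 0.09]
force: [0.6, 0.8, 0.1]
grip_width: 0.0374
time_s: 3.8
ee_pos: [0.5326, -0.2738, 0.0713]
eef_rot: [-2.182, 1.567, 2.453]
force: [0.5, 0.9, 0.2]
grip_width: 0.0184
t 3.8 tcp [ 532.6 -273.8   71.3] jaw -4.4 down [-0.003  0.002 -1.   ] q [-0.54  0.52  1.49  0.    1.13 -0.46] F [0.5 0.9 0.2] w 18.4
shift [ -76.9 -169.4 -591. ] spin -0.001 (alt 3.141)
```

```bash
python3 sp.py 533 -274 34 100 25
python3 - <<'E'
from h import *
im,d=camera("wrist"); s,_=camera("side"); cv2.imwrite("pics/c3.png",np.hstack([cv2.resize(im[150:350,180:400],(396,360)),cv2.resize(s[230:370,190:330],(360,360),interpolation=cv2.INTER_CUBIC)]))
print(get_obs()["grip_width"])
E
```

```text
1327 ((529.3128662109375, -274.07452392578125), (30.35872459411621, 40.33530044555664), 69.71884155273438) 0.047361262315862435 0.0999628203623047
0.018384660314401936
```

View pics/c3.png

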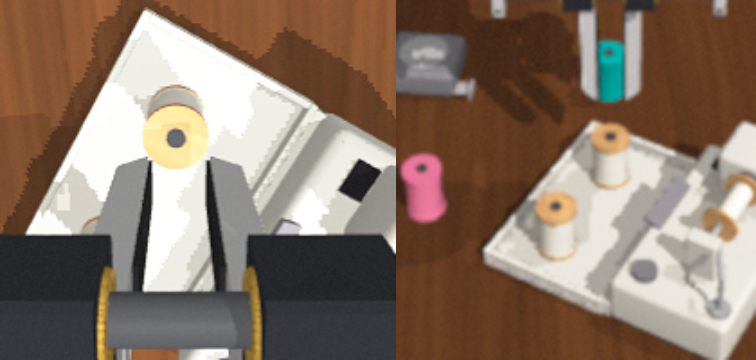

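Run:
```python
from h import *
def proj(n,p):
    i=camera_info(n); E=np.linalg.inv(i["extrinsics"]); c=E[:3,:3]@p+E[:3,3]; s=c[:2]/c[2]; s=s*(1+i["k1"]*s@s); return (s*[i["fx"],i["fy"]]+[i["cx"],i["cy"]]).round(1)
o=get_obs(); p=np.array(o["ee_pos"]); print(p,o["eef_rot"],o["force"])
for n in("side","wrist"):
    for dz in(0,-.014): print(n,"tcp%+.3f"%dz,proj(n,p+[0,0,dz]))
    print(n,"on spool top z46",proj(n,np.array([p[0],p[1],.046])))
    for t in ((.5338,-.2718,.046),(.533,-.2753,.046)): print(proj(n,np.array(t)))
im,d=camera("wrist"); i=camera_info("wrist"); P=cloud("wrist",d,i)
# finger depth region
for (u,v) in [(255,240),(257,245),(305,245),(250,260),(277,225)]: print(u,v,P[v,u].round(3))
```

```text
[ 0.5346938  -0.27509874  0.07494049] [ 1.22641247  1.56615088 -0.42177872] [ 0.0320242  -0.94718377 -0.84893834]
side tcp+0.000 [274.1 272.1]
side tcp-0.014 [274.2 277.4]
side on spool top z46 [274.2 282.9]
[273.7 281.8]
[273.4 283. ]
wrist tcp+0.000 [280.5 239.5]
wrist tcp-0.014 [280.3 232.9]
wrist on spool top z46 [280.1 226.7]
[278.7 222.9]
[278.  227.1]
255 240 [ 0.519 -0.265  0.097]
257 245 [ 0.521 -0.265  0.105]
305 245 [ 0.549 -0.268  0.105]
250 260 [ 0.518 -0.265  0.128]
277 225 [ 0.532 -0.273  0.046]
```

Run:
```python
from h import *
p=np.array(get_obs()["ee_pos"]); print(p, get_obs()["grip_width"])
for n in("wrist","side"):
    i=camera_info(n); im,d=camera(n); P=cloud(n,d,i)
    m=(d>0)&(np.abs(P[...,0]-p[0])<.035)&(np.abs(P[...,1]-p[1])<.02)&(P[...,2]>.052)&(P[...,2]<.16)
    q=P[m]; print(n,m.sum())
    for a in np.arange(.05,.16,.006):
        s=q[(q[:,2]>=a)&(q[:,2]<a+.006)]
        if len(s): print(a.round(3),len(s),"x",s[:,0].min().round(3),s[:,0].max().round(3),"y",s[:,1].min().round(3),np.median(s[:,1]).round(3),s[:,1].max().round(3))
```

```text
[ 0.53406193 -0.27469426  0.07346478] 0.018613699264647697
wrist 2778
0.086 5 x 0.523 0.542 y -0.282 -0.281 -0.279
0.092 86 x 0.517 0.551 y -0.283 -0.267 -0.265
0.098 155 x 0.513 0.555 y -0.28 -0.267 -0.264
0.104 185 x 0.512 0.555 y -0.283 -0.267 -0.264
0.11 211 x 0.513 0.555 y -0.281 -0.267 -0.264
0.116 209 x 0.512 0.555 y -0.284 -0.267 -0.264
0.122 277 x 0.512 0.555 y -0.284 -0.267 -0.264
0.128 275 x 0.512 0.555 y -0.278 -0.267 -0.264
0.134 321 x 0.512 0.556 y -0.284 -0.267 -0.264
0.14 370 x 0.512 0.555 y -0.285 -0.267 -0.264
0.146 334 x 0.512 0.555 y -0.282 -0.267 -0.264
0.152 275 x 0.517 0.55 y -0.279 -0.267 -0.264
0.158 75 x 0.518 0.549 y -0.274 -0.267 -0.264
side 389
0.086 5 x 0.519 0.544 y -0.287 -0.283 -0.282
0.092 23 x 0.511 0.547 y -0.288 -0.284 -0.281
0.098 34 x 0.509 0.551 y -0.288 -0.284 -0.282
0.104 34 x 0.509 0.551 y -0.289 -0.284 -0.281
0.11 31 x 0.509 0.551 y -0.288 -0.285 -0.278
0.116 38 x 0.51 0.551 y -0.288 -0.284 -0.272
0.122 34 x 0.51 0.551 y -0.288 -0.284 -0.267
0.128 34 x 0.51 0.551 y -0.29 -0.285 -0.269
0.134 32 x 0.51 0.551 y -0.289 -0.285 -0.281
0.14 33 x 0.51 0.551 y -0.287 -0.285 -0.281
0.146 35 x 0.508 0.551 y -0.288 -0.284 -0.279
0.152 38 x 0.509 0.551 y -0.287 -0.284 -0.269
0.158 18 x 0.509 0.551 y -0.288 -0.283 -0.269
```

Both cameras put the real fingertips at z≈0.089 while the TCP reads 0.0735. The tips are therefore about 15 mm above the reported TCP, not 14 mm below it, so the jaws closed over the spool's top flange. I'll use the measured relation tip_z ≈ TCP_z + 15 mm from now on.

```bash
python3 -m handwheel '[[[0,0,0],0,-0.06],[[0,0,0],0,-0.06],[[0,0,0],0,-0.06],[[0,0,0],0,-0.06],[[0,0,0],0,-0.06]]' 15; python3 sp.py 533 -274 38 56 25; python3 p.py 533.2 -274 2 -4.4
```

```text
time_s: 4.6
ee_pos: [0.5334, -0.2743, 0.0719]
eef_rot: [-3.077, 1.57, 1.558]
force: [0.1, -0.6, -0.8]
grip_width: 0.0497
1131 ((533.21630859375, -275.3952331542969), (29.843671798706055, 29.870275497436523), 75.86685943603516) 0.04716556509147951 0.04948997030333471
t 4.65 tcp [ 533.4 -274.3   72. ] jaw -4.4 down [ 0.     0.001 -1.   ] q [-0.54  0.52  1.49  0.    1.13 -0.46] F [-0.5  0.5 -0.5] w 49.5
shift [70.  -0.3 -0.3] spin -0.001 (alt 3.141)
```

```bash
python3 -m handwheel '[[[20,0,0],0,-0.06],[[40,0,0],0,-0.06],[[55,0,0],0,-0.06],[[65,0,0],0,-0.06],[[70,0,0],0,-0.06]]' 15; python3 p.py 533.2 -274 2 -4.4
```

```text
time_s: 5.15
ee_pos: [0.5332, -0.2742, 0.0012]
eef_rot: [-2.48, 1.57, 2.155]
force: [0.2, 0.3, -0.6]
grip_width: 0.05
t 5.15 tcp [ 533.2 -274.2    1.2] jaw -4.4 down [-0.001  0.001 -1.   ] q [-0.54  0.62  1.53  0.    1.   -0.46] F [ 0.2  0.3 -0.6] w 50.0
shift [-0.8 -0.1 -0.2] spin -0.001 (alt 3.141)
```

```bash
python3 -m handwheel '[[[0,0,0],0,0.7],[[0,0,0],0,0.7],[[0,0,0],0,0.7],[[0,0,0],0,0.7],[[0,0,0],0,0.7]]' 15; python3 -m handwheel '[[[-20,0,0],0,0.7],[[-60,0,0],0,0.7],[[-100,0,0],0,0.7],[[-120,0,0],0,0.7],[[-120,0,0],0,0.7]]' 15; python3 p.py 409.6 328.3 120 -4.4
```

```text
time_s: 5.65
ee_pos: [0.5336, -0.2744, 0.0018]
eef_rot: [2.527, 1.57, 0.878]
force: [-0.6, -0.6, 5.1]
grip_width: 0.0299
time_s: 6.15
ee_pos: [0.5347, -0.2751, 0.125]
eef_rot: [1.203, 1.565, -0.445]
force: [0.7, 0.2, -0.8]
grip_width: 0.0292
t 6.15 tcp [ 534.7 -275.1  125. ] jaw -4.4 down [ 0.005 -0.002 -1.   ] q [-0.54  0.47  1.45  0.    1.23 -0.46] F [ 0.7  0.2 -0.8] w 29.2
shift [   3.  -171.3 -592. ] spin -0.001 (alt 3.141)
```

```bash
python3 -m handwheel '[[[0,-10,-34],0,0.7],[[0,-24,-82],0,0.7],[[0,-38,-130],0,0.7],[[0,-52,-178],0,0.7],[[0,-65,-226],0,0.7]]' 15; python3 -m handwheel '[[[0,-14,-48],0,0.7],[[0,-28,-96],0,0.7],[[0,-42,-144],0,0.7],[[0,-55,-190],0,0.7],[[0,-62,-215],0,0.7]]' 15;python3 p.py 409.6 328.3 120 -4.4
```

```text
time_s: 6.65
ee_pos: [0.4859, -0.0429, 0.1228]
eef_rot: [1.08, 1.567, -0.568]
force: [1.0, -0.4, -0.6]
grip_width: 0.0299
time_s: 7.15
ee_pos: [0.439, 0.179, 0.1209]
eef_rot: [0.586, 1.568, -1.06]
force: [0.6, -0.6, 0.2]
grip_width: 0.0296
t 7.15 tcp [439.  179.  120.9] jaw -4.3 down [ 0.001 -0.002 -1.   ] q [ 0.31  0.2   1.81 -0.    1.13  0.39] F [ 0.6 -0.6  0.2] w 29.6
shift [   0.5  -40.6 -146.7] spin 0.001 (alt -3.140)
```

```bash
python3 -m handwheel '[[[0,-13,-48],0,0.7],[[0,-26,-95],0,0.7],[[0,-37,-133],0,0.7],[[0,-41,-147],0,0.7],[[0,-41,-147],0,0.7]]' 15; python3 p.py 409.6 328.3 60 -4.4
python3 - <<'E'
from h import *
i=camera_info("wrist"); im,d=camera("wrist"); P=cloud("wrist",d,i)
cv2.imwrite("pics/w2.png",im)
m=(P[...,2]>.062)&(P[...,2]<.076)&(d>0)&(np.abs(P[...,0]-.4435)<.1)&(np.abs(P[...,1]-.3257)<.06)
p=P[m]; print(m.sum(),cv2.minAreaRect((p[:,:2]*1000).astype(np.float32)),np.median(p[:,2]))
E
```

```text
time_s: 7.65
ee_pos: [0.4083, 0.3295, 0.1191]
eef_rot: [-0.055, 1.567, -1.699]
force: [-0.5, -0.6, -0.3]
grip_width: 0.0298
t 7.65 tcp [408.3 329.5 119.1] jaw -4.2 down [-0.    -0.003 -1.   ] q [ 0.61  0.31  1.67 -0.    1.16  0.68] F [-0.5 -0.6 -0.3] w 29.8
shift [59.1  1.4  0.9] spin 0.004 (alt -3.138)
2531 ((443.3867492675781, 324.491455078125), (64.28950500488281, 149.99996948242188), 85.80888366699219) 0.07050593229730787
```

View pics/w2.png

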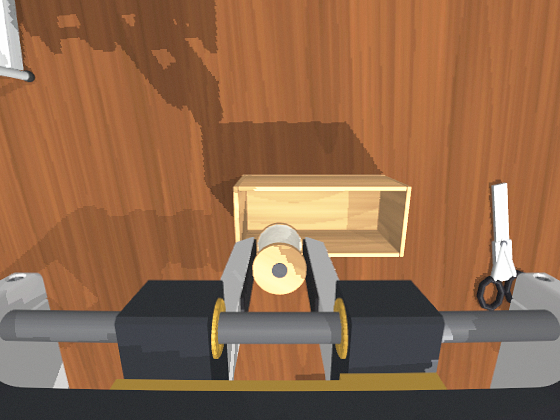

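The wrist view shows the held spool at (279,268), over the near end of the open box, whose rim spans (235..410, 187..255). I'll descend and release it.

```bash
python3 -m handwheel '[[[30,1,2],0,0.7],[[60,1,2],0,0.7],[[90,1,2],0,0.7],[[108,1,2],0,0.7],[[115,1,2],0,0.7]]' 15; python3 p.py 409.5 327.5 3 -4.3;  python3 -m handwheel '[[[0,0,0],0,0.7],[[0,0,0],0,0.19],[[0,0,0],0,0.19],[[0,0,0],0,0.19],[[0,0,0],0,0.19]]' 15;python3 p.py 409.5 327.5 3 -4.3
```

```text
time_s: 8.2
ee_pos: [0.4092, 0.3236, 0.0024]
eef_rot: [-0.413, 1.565, -2.06]
force: [0.1, 0.4, -0.9]
grip_width: 0.0295
t 8.2 tcp [409.2 323.6   2.4] jaw -4.4 down [-0.003 -0.005 -1.   ] q [ 0.6   0.48  1.76 -0.    0.91  0.68] F [ 0.1  0.4 -0.9] w 29.5
shift [-0.6 -0.  -3.9] spin -0.001 (alt 3.140)
time_s: 8.7
ee_pos: [0.4094, 0.3238, 0.0029]
eef_rot: [-0.327, 1.565, -1.974]
force: [-1.7, 1.0, -0.5]
grip_width: 0.0383
t 8.7 tcp [409.4 323.8   2.9] jaw -4.4 down [-0.002 -0.005 -1.   ] q [ 0.6   0.48  1.76 -0.    0.91  0.68] F [-1.7  1.  -0.5] w 38.3
shift [-0.1 -0.2 -3.7] spin -0.001 (alt 3.141)
```

```bash
python3 -m handwheel '[[[-25,0,0],0,0.19],[[-60,0,0],0,0.19],[[-100,0,0],0,0.19],[[-118,0,0],0,0.19],[[-118,0,0],0,0.19]]' 15; python3 p.py 489.2 -343.5 115 -4.4
```

```text
time_s: 9.2
ee_pos: [0.4107, 0.3252, 0.1238]
eef_rot: [0.865, 1.568, -0.781]
force: [-0.3, 0.6, 0.2]
grip_width: 0.0383
t 9.2 tcp [410.7 325.2 123.8] jaw -4.3 down [ 0.002 -0.002 -1.   ] q [ 0.6   0.31  1.67 -0.    1.16  0.68] F [-0.3  0.6  0.2] w 38.3
shift [ 10.3 128.9 660.8] spin 0.001 (alt -3.141)
```

```bash
python3 -m handwheel '[[[0,9,48],0,0.19],[[0,18,96],0,0.19],[[0,27,144],0,0.19],[[0,37,192],0,0.19],[[0,46,240],0,0.19]]'; python3 -m handwheel '[[[0,9,48],0,-0.06],[[0,18,96],0,-0.06],[[0,27,144],0,-0.06],[[0,37,192],0,-0.06],[[0,46,240],0,-0.06]]'; python3 p.py 489.2 -343.5 115 -4.4
```

```text
time_s: 9.7
ee_pos: [0.4378, 0.0805, 0.1234]
eef_rot: [0.541, 1.568, -1.106]
force: [1.2, -0.9, -0.1]
grip_width: 0.038
time_s: 10.2
ee_pos: [0.465, -0.1642, 0.123]
eef_rot: [0.114, 1.569, -1.532]
force: [0.4, -0.1, 0.6]
grip_width: 0.0501
t 10.2 tcp [ 465.  -164.2  123. ] jaw -4.3 down [ 0.    -0.002 -1.   ] q [-0.41  0.24  1.76 -0.    1.14 -0.34] F [ 0.4 -0.1  0.6] w 50.1
shift [  8.3  37.6 177. ] spin 0.001 (alt -3.140)
```

```bash
python3 -m handwheel '[[[2,10,48],0,-0.06],[[4,20,96],0,-0.06],[[8,30,144],0,-0.06],[[8,37,174],0,-0.06],[[8,37,177],0,-0.06]]'; python3 sp.py 489 -343 38 56 25; python3 p.py 489.2 -343.5 2 -4.4
```

```text
time_s: 10.7
ee_pos: [0.4878, -0.3462, 0.1132]
eef_rot: [-1.064, 1.569, -2.713]
force: [0.5, -0.1, 0.5]
grip_width: 0.0499
836 ((488.6625671386719, -345.0600891113281), (29.590036392211914, 29.450233459472656), 85.54005432128906) 0.047179349126484665 0.049509310753002134
t 10.75 tcp [ 487.8 -344.8  113.4] jaw -4.4 down [-0.002 -0.    -1.   ] q [-0.68  0.47  1.46 -0.    1.21 -0.6 ] F [-0.7 -0.7 -0.1] w 49.6
shift [111.4   1.5  -1.4] spin -0.001 (alt 3.141)
```

```bash
python3 -m handwheel '[[[30,1,0],0,-0.06],[[60,1,0],0,-0.06],[[90,1,0],0,-0.06],[[106,1,0],0,-0.06],[[111,1,0],0,-0.06]]' 15; python3 p.py 489 -344 2 -4.4; python3 -m handwheel '[[[0,0,0],0,0.7],[[0,0,0],0,0.7],[[0,0,0],0,0.7],[[0,0,0],0,0.7],[[0,0,0],0,0.7]]' 15; python3 -m handwheel '[[[-20,0,0],0,0.7],[[-60,0,0],0,0.7],[[-100,0,0],0,0.7],[[-118,0,0],0,0.7],[[-118,0,0],0,0.7]]' 15; python3 p.py 477.3 322.5 120 -4.3
```

```text
time_s: 11.25
ee_pos: [0.488, -0.3435, 0.0007]
eef_rot: [-1.853, 1.567, 2.783]
force: [-0.5, -1.4, 1.1]
grip_width: 0.0495
t 11.25 tcp [ 488.  -343.5    0.7] jaw -4.4 down [-0.004  0.001 -1.   ] q [-0.67  0.62  1.54 -0.    1.   -0.6 ] F [-0.5 -1.4  1.1] w 49.5
shift [-1.3  1.   0.4] spin 0.0 (alt -3.142)
time_s: 11.75
ee_pos: [0.4886, -0.3439, 0.0019]
eef_rot: [-1.676, 1.568, 2.959]
force: [-0.9, 2.0, 5.4]
grip_width: 0.0301
time_s: 12.25
ee_pos: [0.4899, -0.3448, 0.1232]
eef_rot: [0.632, 1.567, -1.016]
force: [-0.3, -0.1, -1.0]
grip_width: 0.0298
t 12.25 tcp [ 489.9 -344.8  123.2] jaw -4.4 down [ 0.002 -0.003 -1.   ] q [-0.67  0.46  1.45 -0.    1.22 -0.6 ] F [-0.3 -0.1 -1. ] w 29.8
shift [   1.2  -63.8 -664.4] spin -0.002 (alt 3.140)
```

```bash
python3 -m handwheel '[[[0,-5,-48],0,0.7],[[0,-9,-96],0,0.7],[[0,-14,-144],0,0.7],[[0,-18,-192],0,0.7],[[0,-23,-240],0,0.7]]'; python3 -m handwheel '[[[0,-5,-48],0,0.7],[[0,-9,-96],0,0.7],[[0,-14,-144],0,0.7],[[0,-18,-192],0,0.7],[[0,-23,-240],0,0.7]]'; python3 p.py 477.3 322.5 120 -4.3
```

```text
time_s: 12.75
ee_pos: [0.4845, -0.1018, 0.1213]
eef_rot: [0.255, 1.568, -1.392]
force: [0.3, 0.5, -0.8]
grip_width: 0.0298
time_s: 13.25
ee_pos: [0.4792, 0.141, 0.1196]
eef_rot: [-0.174, 1.568, -1.822]
force: [1.3, 0.2, 0.4]
grip_width: 0.0294
t 13.25 tcp [479.2 141.  119.6] jaw -4.4 down [-0.001 -0.003 -1.   ] q [ 0.21  0.26  1.74 -0.    1.14  0.29] F [1.3 0.2 0.4] w 29.4
shift [  -0.9  -15.9 -180.8] spin -0.002 (alt 3.139)
```

```bash
python3 -m handwheel '[[[0,-5,-48],0,0.7],[[0,-9,-96],0,0.7],[[0,-14,-144],0,0.7],[[0,-18,-180],0,0.7],[[0,-18,-184],0,0.7]]'; python3 p.py 477.3 322.5 3 -4.3
```

```text
time_s: 13.75
ee_pos: [0.4741, 0.3289, 0.1173]
eef_rot: [-0.548, 1.567, -2.192]
force: [0.9, 0.2, 0.3]
grip_width: 0.0298
t 13.75 tcp [474.1 328.9 117.3] jaw -4.2 down [-0.002 -0.003 -1.   ] q [ 0.54  0.43  1.52 -0.    1.2   0.62] F [0.9 0.2 0.3] w 29.8
shift [114.3   3.9   5.8] spin 0.001 (alt -3.140)
```

```bash
python3 -m handwheel '[[[15,4,4],0,0.7],[[45,4,4],0,0.7],[[80,4,4],0,0.7],[[105,4,4],0,0.7],[[114,4,4],0,0.7]]' 15; python3 p.py 477.3 322.5 3 -4.3;  python3 -m handwheel '[[[0,0,0],0,0.7],[[0,0,0],0,0.19],[[0,0,0],0,0.19],[[0,0,0],0,0.19],[[0,0,0],0,0.19]]' 15; python3 -m handwheel '[[[-25,0,0],0,0.19],[[-60,0,0],0,0.19],[[-100,0,0],0,0.19],[[-118,0,0],0,0.19],[[-118,0,0],0,0.19]]' 15; python3 p.py 507.7 39.5 100 92.7
```

```text
time_s: 14.25
ee_pos: [0.4758, 0.3226, 0.0004]
eef_rot: [-0.799, 1.561, -2.444]
force: [-15.4, -2.6, 24.5]
grip_width: 0.0301
t 14.25 tcp [4.758e+02 3.226e+02 4.000e-01] jaw -4.3 down [-0.007 -0.006 -1.   ] q [ 0.53  0.58  1.6  -0.    0.97  0.61] F [-15.4  -2.6  24.5] w 30.1
shift [-2.7  1.5 -0. ] spin 0.001 (alt -3.141)
time_s: 14.75
ee_pos: [0.4759, 0.3225, 0.0005]
eef_rot: [-0.79, 1.561, -2.435]
force: [0.6, 0.8, -0.2]
grip_width: 0.0382
time_s: 15.25
ee_pos: [0.4778, 0.3238, 0.1214]
eef_rot: [-0.593, 1.566, -2.238]
force: [-0.9, 0.3, -0.0]
grip_width: 0.0383
t 15.25 tcp [477.8 323.8 121.4] jaw -4.3 down [-0.003 -0.004 -1.   ] q [ 0.53  0.42  1.51 -0.    1.21  0.61] F [-0.9  0.3 -0. ] w 38.3
shift [ 22.4  51.  281.2] spin 1.449 (alt -1.692)
```

```bash
python3 sp.py 409.5 325 36 56 26; python3 sp.py 477.3 322.5 36 56 26; python3 -m handwheel '[[[5,10,48],-0.14,0.19],[[10,20,96],-0.28,-0.8],[[15,29,144],-0.42,-0.8],[[20,38,192],-0.56,-0.8],[[22,46,240],-0.7,-0.8]]'; python3 p.py 507.7 39.5 100 92.7
```

```text
805 ((407.13201904296875, 319.2840576171875), (35.76839065551758, 29.81317901611328), 51.68170166015625) 0.04713861343439513 0.05551392947646294
800 ((474.9854736328125, 320.57208251953125), (29.993074417114258, 29.23044204711914), 85.32662963867188) 0.04719223980929818 0.04950552213215259
time_s: 15.85
ee_pos: [0.5024, 0.0894, 0.0956]
eef_rot: [-1.616, 1.558, -2.576]
force: [1.2, -0.2, -0.5]
grip_width: 0.0667
t 15.85 tcp [502.4  89.4  95.6] jaw 35.0 down [-0.011 -0.007 -1.   ] q [ 0.11  0.32  1.73 -0.01  1.11 -0.5 ] F [ 1.2 -0.2 -0.5] w 66.7
shift [ -4.1 -24.4  43.9] spin -1.007 (alt 2.134)
```

```bash
python3 -m handwheel '[[[-4,-10,20],-0.14,-0.83],[[-4,-24,44],-0.28,-0.83],[[-4,-24,44],-0.42,-0.83],[[-4,-24,44],-0.56,-0.83],[[-4,-24,44],-0.7,-0.83]]'; python3 -m handwheel '[[[0,0,0],-0.14,-0.83],[[0,0,0],-0.28,-0.83],[[0,0,0],-0.31,-0.83],[[0,0,0],-0.31,-0.83],[[0,0,0],-0.31,-0.83]]'; python3 p.py 507.7 39.5 100 92.7
python3 - <<'E'
from h import *
i=camera_info("wrist"); im,d=camera("wrist"); P=cloud("wrist",d,i)
cv2.imwrite("pics/w3.png",im)
for lo,hi in((.016,.027),(.033,.048),(.053,.068)):
    m=(P[...,2]>lo)&(P[...,2]<hi)&(d>0)&(np.abs(P[...,0]-.5077)<.095)&(np.abs(P[...,1]-.04)<.05)
    p=P[m]; print(m.sum(),cv2.minAreaRect((p[:,:2]*1000).astype(np.float32)),np.median(p[:,2]))
E
python3 p.py 507.7 39.5 -11 92.7
```

```text
time_s: 16.35
ee_pos: [0.5072, 0.0393, 0.0981]
eef_rot: [-2.418, 1.556, -2.672]
force: [-0.1, 0.5, -0.6]
grip_width: 0.086
time_s: 16.85
ee_pos: [0.5067, 0.0393, 0.0971]
eef_rot: [-2.777, 1.554, -2.723]
force: [0.3, 0.3, 0.8]
grip_width: 0.0861
t 16.85 tcp [506.7  39.3  97.1] jaw 93.1 down [-0.015 -0.007 -1.   ] q [ 0.01  0.32  1.73 -0.01  1.11 -1.61] F [0.3 0.3 0.8] w 86.1
shift [-3.   0.1  1. ] spin 0.007 (alt -3.135)
384 ((500.57318115234375, 36.83847427368164), (141.57113647460938, 68.22351837158203), 2.735342264175415) 0.022896162422462202
10108 ((507.1120300292969, 37.149723052978516), (147.61822509765625, 63.274024963378906), 2.7441468238830566) 0.041098182355525814
1146 ((506.8248596191406, 36.90336990356445), (46.44038391113281, 17.4929256439209), 3.4125325679779053) 0.06085644326721283
t 16.9 tcp [506.8  39.3  97.3] jaw 93.1 down [-0.015 -0.007 -1.   ] q [ 0.01  0.31  1.73 -0.01  1.11 -1.61] F [ 1.7 -0.5  0.2] w 85.8
shift [108.3   0.8   2.5] spin 0.007 (alt -3.135)
```

View pics/w3.png

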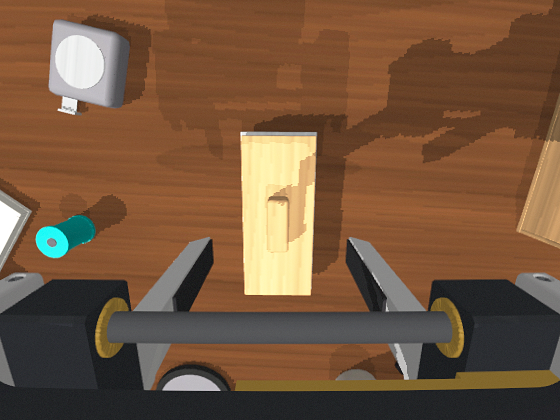

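The wrist view shows the nested lids, bar at (278,225), centred between the open jaws, whose tips are at about (212,240) and (346,240). I'll average the views to (507.3, 38.2).

```bash
python3 p.py 507.3 38.2 -9 92.7; python3 -m handwheel '[[[30,0,2],0.007,-0.83],[[60,-1,2],0.007,-0.83],[[85,-1,2],0.007,-0.83],[[95,-1,2],0.007,-0.83],[[98,-1,2],0.007,-0.83]]' 30; python3 p.py 507.3 38.2 -9 92.7
```

```text
t 16.9 tcp [506.8  39.3  97.3] jaw 93.1 down [-0.015 -0.007 -1.   ] q [ 0.01  0.31  1.73 -0.01  1.11 -1.61] F [ 1.7 -0.5  0.2] w 85.8
shift [106.3  -0.5   2. ] spin 0.007 (alt -3.135)
time_s: 17.4
ee_pos: [0.5069, 0.0378, -0.0015]
eef_rot: [-2.796, 1.553, -2.749]
force: [0.1, -0.7, -0.4]
grip_width: 0.0863
t 17.4 tcp [506.9  37.8  -1.5] jaw 92.7 down [-0.017 -0.007 -1.   ] q [ 0.01  0.47  1.79 -0.01  0.9  -1.61] F [ 0.1 -0.7 -0.4] w 86.3
shift [7.5 0.5 0.5] spin -0.0 (alt 3.141)
```

```bash
python3 -m handwheel '[[[2,0,0],0,-0.83],[[4,0,0],0,-0.83],[[6,0,0],0,-0.83],[[7,0,0],0,-0.83],[[7,0,0],0,-0.83]]' 30; python3 -m handwheel '[[[0,0,0],0,-0.2],[[0,0,0],0,-0.2],[[0,0,0],0,-0.2],[[0,0,0],0,-0.2],[[0,0,0],0,-0.2]]' 30; python3 p.py 507.3 38.2 -9 92.7
```

```text
time_s: 17.9
ee_pos: [0.5069, 0.0377, -0.0083]
eef_rot: [-2.789, 1.553, -2.742]
force: [0.2, 0.3, 0.5]
grip_width: 0.0862
time_s: 18.4
ee_pos: [0.507, 0.0377, -0.0082]
eef_rot: [-2.786, 1.553, -2.739]
force: [-0.5, -0.2, 1.5]
grip_width: 0.0675
t 18.4 tcp [507.   37.7  -8.2] jaw 92.7 down [-0.016 -0.007 -1.   ] q [ 0.01  0.48  1.79 -0.01  0.89 -1.61] F [-0.5 -0.2  1.5] w 67.5
shift [0.8 0.5 0.4] spin -0.001 (alt 3.141)
```

```bash
python3 -m handwheel '[[[0,0,0],0,-0.2],[[-5,0,0],0,-0.2],[[-15,0,0],0,-0.2],[[-30,0,0],0,-0.2],[[-45,0,0],0,-0.2]]' 40; python3 -m handwheel '[[[-18,0,0],0,-0.2],[[-38,0,0],0,-0.2],[[-60,0,0],0,-0.2],[[-75,0,0],0,-0.2],[[-85,0,0],0,-0.2]]' 40; python3 p.py 443.4 325 120 85.7;  python3 - <<'E'
from h import *
i=camera_info("wrist"); im,d=camera("wrist"); P=cloud("wrist",d,i); p=np.array(get_obs()["ee_pos"])
m=(P[...,2]>p[2]+.042)&(P[...,2]<p[2]+.055)&(d>0)&(np.abs(P[...,0]-p[0])<.095)&(np.abs(P[...,1]-p[1])<.034)
q=P[m]; A=np.c_[q[:,:2]-p[:2],np.ones(len(q))]; c=np.linalg.lstsq(A,q[:,2],rcond=None)[0]; r=np.abs(A@c-q[:,2])<.002; c=np.linalg.lstsq(A[r],q[r,2],rcond=None)[0]
print(r.sum(),"lid top plane slope",c[:2].round(4),"z-TCP",(c[2]-p[2]).round(4)); print(cv2.minAreaRect((q[r][:,:2]*1000).astype(np.float32)))
E
```

```text
time_s: 18.9
ee_pos: [0.5077, 0.038, 0.0379]
eef_rot: [-2.789, 1.553, -2.742]
force: [-0.4, 0.4, -2.4]
grip_width: 0.0677
time_s: 19.4
ee_pos: [0.5093, 0.0386, 0.1247]
eef_rot: [-2.746, 1.555, -2.699]
force: [0.3, 0.9, -1.6]
grip_width: 0.0675
t 19.4 tcp [509.3  38.6 124.7] jaw 92.7 down [-0.014 -0.007 -1.   ] q [ 0.01  0.29  1.69 -0.01  1.18 -1.61] F [ 0.3  0.9 -1.6] w 67.5
shift [  3.7 289.2 -52.5] spin 0.122 (alt -3.020)
22139 lid top plane slope [ 0.0029 -0.0003] z-TCP 0.0484
((508.1044921875, 38.637733459472656), (144.72044372558594, 68.6454086303711), 2.6203155517578125)
```

```bash
python3 -m handwheel '[[[0,20,-4],0.03,-0.2],[[0,55,-10],0.06,-0.2],[[0,95,-17],0.09,-0.2],[[0,135,-25],0.122,-0.2],[[0,170,-31],0.122,-0.2]]' 40; python3 -m handwheel '[[[0,35,-6],0,-0.2],[[0,65,-12],0,-0.2],[[0,90,-17],0,-0.2],[[0,105,-20],0,-0.2],[[0,115,-22],0,-0.2]]' 40; python3 p.py 443.4 325 120 85.7
```

```text
time_s: 19.95
ee_pos: [0.47, 0.2086, 0.1246]
eef_rot: [-2.593, 1.555, -2.67]
force: [0.2, -0.5, -1.1]
grip_width: 0.0676
time_s: 20.45
ee_pos: [0.4564, 0.3256, 0.1236]
eef_rot: [-2.591, 1.555, -2.667]
force: [1.0, 0.3, -1.6]
grip_width: 0.0675
t 20.45 tcp [456.4 325.6 123.6] jaw 85.7 down [-0.014 -0.007 -1.   ] q [ 0.55  0.39  1.55  0.    1.21 -0.94] F [ 1.   0.3 -1.6] w 67.5
shift [  3.8  -1.6 -12.9] spin -0.001 (alt 3.141)
```

```bash
python3 -m handwheel '[[[5,-1,-5],0,-0.2],[[12,-1,-10],0,-0.2],[[20,-1,-13],0,-0.2],[[25,-1,-13],0,-0.2],[[28,-1,-13],0,-0.2]]' 40; python3 p.py 443.4 324.8 97 85.7
python3 - <<'E'
from h import *
tcp=np.array(get_obs()["ee_pos"])
def rect(P,d,lo,hi):
    m=(P[...,2]>lo)&(P[...,2]<hi)&(d>0)&(np.abs(P[...,0]-.4435)<.1)&(np.abs(P[...,1]-.3257)<.055)
    p=(P[m]*1000); return m.sum(),[np.round(v,1) for v in cv2.minAreaRect(p[:,:2].astype(np.float32))],np.median(p[:,2]).round(1),"min/max x",np.percentile(p[:,0],[.5,99.5]).round(1),"y",np.percentile(p[:,1],[.5,99.5]).round(1)
for n in("side","top"):
    z=np.load(n+"0.npz"); im,d=camera(n); cv2.imwrite(f"pics/{n}3.png",im)
    print(n,"box",rect(cloud(n,z["d"]),z["d"],.064,.076))
    P=cloud(n,d)
    print(n,"rim",rect(P,d,tcp[2]+.0215,tcp[2]+.031))
    print(n,"oltop",rect(P,d,tcp[2]+.044,tcp[2]+.052))
s=cv2.imread("pics/side3.png")[90:190,170:290]; t=cv2.imread("pics/top3.png")[215:325,70:180]
cv2.imwrite("pics/c4.png",np.hstack([cv2.resize(s,(420,350),interpolation=2),cv2.resize(t,(350,350),interpolation=2)]))
E
```

```text
time_s: 20.95
ee_pos: [0.443, 0.3249, 0.0952]
eef_rot: [-2.582, 1.554, -2.658]
force: [-0.2, -0.2, -1.5]
grip_width: 0.0673
t 20.95 tcp [443.  324.9  95.2] jaw 85.6 down [-0.015 -0.008 -1.   ] q [ 0.57  0.4   1.61  0.    1.14 -0.93] F [-0.2 -0.2 -1.5] w 67.3
shift [-1.8 -0.   0.4] spin -0.001 (alt 3.140)
side box (np.int64(265), [array([440.2, 324.2]), array([ 79.1, 149.8]), np.float64(86.8)], np.float64(67.6), 'min/max x', array([364.6, 514.8]), 'y', array([283.9, 361.6]))
side rim (np.int64(188), [array([444.3, 298.8]), array([159.9,  65.1]), np.float64(10.7)], np.float64(122.3), 'min/max x', array([363.1, 516.6]), 'y', array([273.9, 339.5]))
side oltop (np.int64(481), [array([440.5, 316.2]), array([ 85.4, 146.2]), np.float64(85.3)], np.float64(142.4), 'min/max x', array([367.7, 514. ]), 'y', array([276.1, 359.5]))
top box (np.int64(455), [array([443.6, 326.1]), array([ 66.6, 150.2]), np.float64(85.9)], np.float64(69.0), 'min/max x', array([367.2, 518.9]), 'y', array([288.8, 362.8]))
top rim (np.int64(110), [array([442.5, 313.2]), array([ 47.3, 154.8]), np.float64(87.2)], np.float64(123.6), 'min/max x', array([364.5, 520.3]), 'y', array([286.1, 337.6]))
top oltop (np.int64(884), [array([443.4, 323. ]), array([ 63.4, 147.4]), np.float64(86.6)], np.float64(143.2), 'min/max x', array([369.3, 517.8]), 'y', array([288.4, 350.9]))
```

View pics/c4.png

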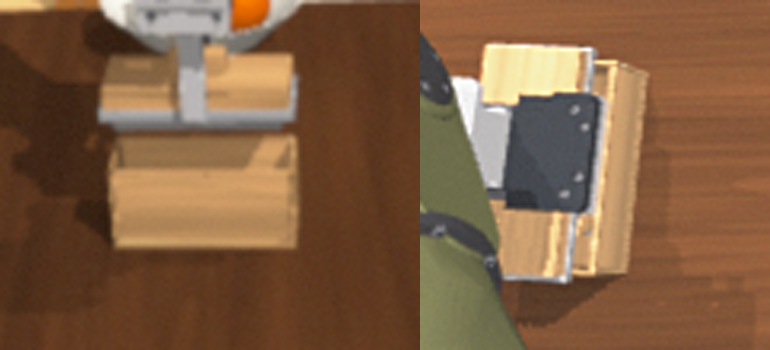

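The side and top crops show the level lid pair hanging over the box, with the rim about 50 mm above its mouth and roughly aligned. I'll lower to just above the box and compare edges there, where parallax is small.

```bash
python3 -m handwheel '[[[6,0,0],0,-0.2],[[14,0,0],0,-0.2],[[21,0,0],0,-0.2],[[26,0,0],0,-0.2],[[28,0,0],0,-0.2]]' 40; python3 p.py 443.4 324.8 65 85.7
python3 - <<'E'
from h import *
s,ds=camera("side"); t,dt=camera("top"); cv2.imwrite("pics/side4.png",s); cv2.imwrite("pics/top4.png",t); np.savez("s4.npz",s=s,t=t,ds=ds,dt=dt)
a=cv2.resize(s[110:170,190:270],(640,480),interpolation=2); 
a=cv2.resize(s[110:165,192:267],(600,440),interpolation=2)
b=cv2.resize(t[225:310,90:142],(200,327),interpolation=2); c=np.zeros((440,800,3),np.uint8); c[:,:600]=a; c[:327,600:]=b; cv2.imwrite("pics/c5.png",c)
E
```

```text
time_s: 21.55
ee_pos: [0.4424, 0.3247, 0.0666]
eef_rot: [-2.579, 1.553, -2.655]
force: [-0.9, 0.4, -1.2]
grip_width: 0.0672
t 21.55 tcp [442.4 324.7  66.6] jaw 85.6 down [-0.016 -0.008 -1.   ] q [ 0.57  0.44  1.63  0.    1.09 -0.93] F [-0.9  0.4 -1.2] w 67.2
shift [1.6 0.2 1. ] spin -0.001 (alt 3.141)
```

View pics/c5.png

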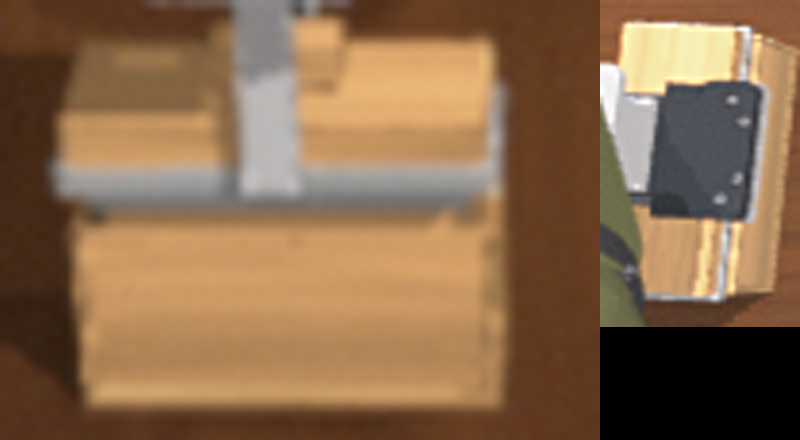

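Run:
```python
from h import *
s0=np.load("side0.npz")["im"]; s4=np.load("s4.npz")["s"]
t0=np.load("top0.npz")["im"]; t4=np.load("s4.npz")["t"]
np.set_printoptions(linewidth=200)
def row(im,v,u0,u1,n): print(n,"row",v,"cols",u0,(im[v-1:v+2,u0:u1].mean((0))[:,[0,2]]).round().astype(int).T.tolist())
def col(im,u,v0,v1,n): print(n,"col",u,"rows",v0,(im[v0:v1,u-1:u+2].mean((1))[:,[0,2]]).round().astype(int).T.tolist())
row(s0,145,194,208,"box s0 L"); row(s0,145,248,262,"box s0 R")
row(s4,132,194,208,"rim L"); row(s4,132,248,262,"rim R")
for u in(206,214,238,246): col(s0,u,132,144,"box top front edge s0"); col(s4,u,126,142,"rim s4")
for v in(240,250,290): row(t0,v,118,146,"top box"); row(t4,v,118,146,"top rim")
```

```text
box s0 L row 145 cols 194 [[22, 24, 24, 25, 23, 22, 30, 69, 87, 95, 98, 101, 100, 101], [66, 68, 67, 67, 66, 65, 77, 145, 177, 193, 202, 203, 204, 205]]
box s0 R row 145 cols 248 [[100, 99, 100, 99, 86, 80, 73, 52, 36, 34, 31, 32, 33, 36], [205, 204, 203, 201, 178, 164, 151, 120, 99, 97, 96, 97, 97, 97]]
rim L row 132 cols 194 [[21, 24, 24, 31, 71, 121, 146, 150, 152, 154, 152, 154, 152, 153], [68, 70, 70, 72, 93, 131, 157, 164, 165, 166, 165, 167, 165, 166]]
rim R row 132 cols 248 [[150, 150, 152, 152, 153, 152, 114, 53, 35, 33, 34, 33, 33, 34], [159, 158, 160, 164, 166, 175, 151, 111, 100, 103, 104, 103, 101, 99]]
box top front edge s0 col 206 rows 132 [[97, 94, 95, 95, 93, 96, 109, 109, 100, 101, 100, 100], [198, 195, 195, 194, 190, 196, 215, 215, 201, 206, 204, 203]]
rim s4 col 206 rows 126 [[94, 97, 97, 103, 127, 151, 157, 150, 133, 107, 89, 73, 89, 100, 98, 100], [193, 198, 201, 205, 202, 183, 163, 152, 135, 119, 128, 142, 179, 200, 200, 208]]
box top front edge s0 col 214 rows 132 [[98, 100, 102, 102, 99, 102, 111, 111, 101, 98, 96, 102], [200, 203, 208, 207, 202, 204, 219, 21
[... 1981 characters left out ...]
141, 114, 82, 82, 84, 81, 66, 76, 146, 197, 200, 193, 183, 181, 192, 187, 150, 126, 127, 129, 135, 146]]
top box row 290 cols 118 [[122, 126, 126, 125, 130, 149, 183, 168, 109, 109, 113, 109, 106, 101, 97, 97, 106, 99, 68, 54, 55, 56, 55, 58, 60, 60, 61, 60], [220, 225, 226, 224, 229, 241, 249, 252, 206, 199, 206, 199, 193, 184, 177, 176, 191, 184, 145, 131, 133, 133, 133, 139, 148, 149, 148, 148]]
top rim row 290 cols 118 [[139, 108, 116, 163, 200, 167, 168, 153, 110, 110, 115, 112, 108, 104, 98, 100, 106, 102, 67, 56, 56, 56, 57, 56, 55, 55, 58, 57], [240, 205, 203, 210, 193, 205, 248, 250, 206, 203, 208, 203, 196, 188, 179, 179, 194, 189, 146, 134, 135, 135, 136, 135, 135, 135, 135, 134]]
```

Run:
```python
from h import *
def ony(n,u,v,y):
    o,d=ray(n,u,v); return ((o+d*(y-o[1])/d[1])*1000).round(1)
print("side L box",ony("side",200.8,145,.2987),"rim",ony("side",198.3,132,.2969))
print("side R box",ony("side",254.9,145,.3513),"rim",ony("side",254.4,132,.3531))
for v,b,r in((240,130.6,128.4),(290,125.4,123.1)):
    print("top y box",(onz("top",b,v,.070)*1000).round(1),"rim",(onz("top",r,v,.0868)*1000).round(1))
# side front edges rows
for u,b,r in((214,137.4,134.9),(238,137.4,134.7)):
    print("side y box",(onz("side",u,b,.070)*1000).round(1),"rim",(onz("side",u,r,.0868)*1000).round(1))
```

```text
side L box [364.6 298.7  50.6] rim [361.5 296.9  92.8]
side R box [519.1 351.3  15.1] rim [519.  353.1  57.3]
top y box [501.6 290.1  70. ] rim [499.6 289.2  86.8]
top y box [390.9 297.8  70. ] rim [390.9 296.8  86.8]
side y box [403.2 304.7  70. ] rim [404.9 287.6  86.8]
side y box [471.  299.3  70. ] rim [471.6 283.4  86.8]
```

```bash
python3 p.py 444 323.7 52 85.7; python3 -m handwheel '[[[0,-1,2],0,-0.2],[[2,-1,2],0,-0.2],[[4,-1,2],0,-0.2],[[7,-1,2],0,-0.2],[[10,-1,2],0,-0.2]]' 40; python3 p.py 444 323.7 49.8 85.7
```

```text
t 21.65 tcp [442.5 324.8  67.1] jaw 85.6 down [-0.015 -0.008 -1.   ] q [ 0.57  0.44  1.63  0.    1.09 -0.93] F [-0.4  0.1 -2.1] w 67.6
shift [15.1 -0.9  1.8] spin -0.001 (alt 3.141)
time_s: 22.15
ee_pos: [0.4442, 0.3236, 0.0568]
eef_rot: [-2.58, 1.553, -2.656]
force: [0.1, 1.0, -2.0]
grip_width: 0.0673
t 22.15 tcp [444.2 323.6  56.8] jaw 85.6 down [-0.015 -0.008 -1.   ] q [ 0.56  0.45  1.64  0.    1.07 -0.93] F [ 0.1  1.  -2. ] w 67.3
shift [ 7.   0.2 -0.2] spin -0.001 (alt 3.141)
```

No contact with the plug 5 mm inside. I'll continue slowly.

```bash
python3 -m handwheel '[[[1,0,0],0,-0.2],[[2,0,0],0,-0.2],[[3,0,0],0,-0.2],[[4,0,0],0,-0.2],[[5,0,0],0,-0.2]]' 40; python3 -m handwheel '[[[0.3,0,0],0,-0.2],[[0.6,0,0],0,-0.2],[[0.9,0,0],0,-0.2],[[1.2,0,0],0,-0.2],[[1.5,0,0],0,-0.2]]' 40; python3 p.py 444 323.7 49.8 85.7
```

```text
time_s: 22.65
ee_pos: [0.4442, 0.3235, 0.0518]
eef_rot: [-2.582, 1.554, -2.658]
force: [0.4, -0.8, -1.3]
grip_width: 0.0674
time_s: 23.15
ee_pos: [0.4442, 0.3235, 0.0503]
eef_rot: [-2.583, 1.554, -2.659]
force: [-0.6, -0.6, -2.3]
grip_width: 0.0678
t 23.15 tcp [444.2 323.5  50.3] jaw 85.6 down [-0.015 -0.008 -1.   ] q [ 0.56  0.46  1.64  0.    1.05 -0.93] F [-0.6 -0.6 -2.3] w 67.8
shift [ 0.5  0.1 -0.2] spin -0.001 (alt 3.141)
```

```bash
python3 -m handwheel '[[[0.2,0,0],0,-0.2],[[0.4,0,0],0,-0.2],[[0.6,0,0],0,-0.2],[[0.8,0,0],0,-0.2],[[1,0,0],0,-0.2]]' 40; python3 p.py 444 323.7 49.8 85.7
```

```text
time_s: 23.65
ee_pos: [0.4443, 0.3235, 0.0498]
eef_rot: [-2.585, 1.554, -2.661]
force: [-4.0, -4.0, 8.0]
grip_width: 0.0676
t 23.65 tcp [444.3 323.5  49.8] jaw 85.6 down [-0.015 -0.008 -1.   ] q [ 0.56  0.46  1.64  0.    1.05 -0.93] F [-4. -4.  8.] w 67.6
shift [ 0.   0.1 -0.3] spin -0.001 (alt 3.141)
```

Contact came at 8 N with TCP z 49.8, exactly the predicted seated height. I'll release and rise.

```bash
python3 -m handwheel '[[[0,0,0],0,-0.8],[[0,0,0],0,-0.8],[[0,0,0],0,-0.8],[[0,0,0],0,-0.8],[[0,0,0],0,-0.8]]' 40; python3 -m handwheel '[[[-10,0,0],0,-0.8],[[-30,0,0],0,-0.8],[[-50,0,0],0,-0.8],[[-70,0,0],0,-0.8],[[-75,0,0],0,-0.8]]' 20; python3 -m handwheel '[[[0,0,0],0,0.2],[[0,0,0],0,0.2],[[0,0,0],0,0.2],[[0,0,0],0,0.2],[[0,0,0],0,0.2]]' 20;  python3 - <<'E'
from h import *
i=camera_info("wrist"); im,d=camera("wrist"); P=cloud("wrist",d,i); cv2.imwrite("pics/w6.png",im)
for lo,hi in((.073,.085),(.092,.105),(.111,.127)):
    m=(P[...,2]>lo)&(P[...,2]<hi)&(d>0)&(np.abs(P[...,0]-.4435)<.095)&(np.abs(P[...,1]-.324)<(.05 if lo<.11 else .02))
    q=P[m]; c=np.linalg.lstsq(np.c_[q[:,:2]-[.4435,.324],np.ones(len(q))],q[:,2],rcond=None)[0]
    print(m.sum(),[np.round(v,1) for v in cv2.minAreaRect((q[:,:2]*1000).astype(np.float32))],"z",np.median(q[:,2]).round(4),"slope",c[:2].round(3))
E
python3 p.py 444 323.7 86 85.7
```

```text
time_s: 24.15
ee_pos: [0.4443, 0.3236, 0.0498]
eef_rot: [-2.586, 1.554, -2.662]
force: [0.9, -0.5, 0.0]
grip_width: 0.0845
time_s: 24.65
ee_pos: [0.4463, 0.3247, 0.1275]
eef_rot: [-2.609, 1.558, -2.685]
force: [-0.1, 0.6, -0.2]
grip_width: 0.0843
time_s: 25.15
ee_pos: [0.4461, 0.3246, 0.1269]
eef_rot: [-2.601, 1.557, -2.677]
force: [0.5, 0.5, -0.0]
grip_width: 0.0483
666 [array([443.9, 323.2]), array([ 68.2, 153.3]), np.float64(85.7)] z 0.0809 slope [ 0.001 -0.002]
12397 [array([444.6, 322. ]), array([ 63.3, 146.9]), np.float64(85.7)] z 0.0991 slope [ 0.001 -0.   ]
1456 [array([443.6, 322.2]), array([17.9, 45.3]), np.float64(85.0)] z 0.1189 slope [ 0.022 -0.006]
t 25.2 tcp [446.1 324.6 127.1] jaw 85.6 down [-0.012 -0.006 -1.   ] q [ 0.56  0.37  1.58  0.    1.21 -0.93] F [ 0.4  0.1 -0.4] w 44.2
shift [41.1 -0.8 -1.6] spin -0.001 (alt 3.141)
```

View pics/w6.png

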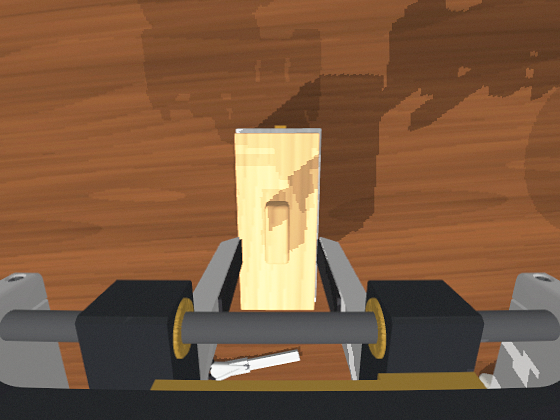

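The wrist view shows the lid pair level on the box, with the steel rim edge visible at (235..321,130) and the bar at (277,232). Rim top is 80.9 mm and slopes are 0.002 or less, so the inner lid is seated. Now I'll take the bar.

```bash
python3 -m handwheel '[[[10,-2,-1],0,0.2],[[20,-2,-1],0,0.2],[[30,-2,-1],0,0.2],[[37,-2,-1],0,0.2],[[40,-2,-1],0,0.2]]' 20; python3 p.py 444 322.8 86 85.7; python3 -m handwheel '[[[0,0,0],0,0.8],[[0,0,0],0,0.8],[[0,0,0],0,0.8],[[0,0,0],0,0.8],[[0,0,0],0,0.8]]' 20; python3 -m handwheel '[[[0,0,0],0,0.8],[[0,0,0],0,0.8],[[0,0,0],0,0.8],[[0,0,0],0,0.8],[[0,0,0],0,0.8]]' 20; python3 p.py 444 322.8 86 85.7
```

```text
time_s: 25.7
ee_pos: [0.4441, 0.3223, 0.086]
eef_rot: [-2.594, 1.556, -2.67]
force: [-0.4, 0.1, -0.3]
grip_width: 0.0376
t 25.7 tcp [444.1 322.3  86. ] jaw 85.6 down [-0.014 -0.007 -1.   ] q [ 0.56  0.41  1.62  0.    1.12 -0.94] F [-0.4  0.1 -0.3] w 37.6
shift [-0.1  0.5 -0.2] spin -0.001 (alt 3.141)
time_s: 26.2
ee_pos: [0.4443, 0.3224, 0.0863]
eef_rot: [-2.598, 1.556, -2.674]
force: [-1.1, 0.0, 0.8]
grip_width: 0.0181
time_s: 26.7
ee_pos: [0.4443, 0.3223, 0.0863]
eef_rot: [-2.595, 1.556, -2.671]
force: [0.0, 0.8, 0.7]
grip_width: 0.0174
t 26.7 tcp [444.3 322.3  86.3] jaw 85.6 down [-0.013 -0.007 -1.   ] q [ 0.56  0.41  1.62  0.    1.12 -0.94] F [0.  0.8 0.7] w 17.4
shift [ 0.3  0.4 -0.3] spin -0.001 (alt 3.141)
```

```bash
python3 -m handwheel '[[[-1,0,0],0,0.8],[[-3,0,0],0,0.8],[[-6,0,0],0,0.8],[[-11,0,0],0,0.8],[[-17,0,0],0,0.8]]' 20; python3 -m handwheel '[[[-10,0,0],0,0.8],[[-25,0,0],0,0.8],[[-40,0,0],0,0.8],[[-52,0,0],0,0.8],[[-60,0,0],0,0.8]]' 20; python3 p.py 444 322.8 180 85.7
```

```text
time_s: 27.2
ee_pos: [0.4445, 0.3224, 0.1037]
eef_rot: [-2.596, 1.556, -2.673]
force: [-0.5, 1.0, -0.4]
grip_width: 0.0177
time_s: 27.7
ee_pos: [0.4455, 0.323, 0.1652]
eef_rot: [-2.608, 1.557, -2.684]
force: [0.1, 0.6, -0.9]
grip_width: 0.0173
t 27.7 tcp [445.5 323.  165.2] jaw 85.6 down [-0.012 -0.006 -1.   ] q [ 0.56  0.33  1.54  0.    1.29 -0.94] F [ 0.1  0.6 -0.9] w 17.3
shift [-14.8  -0.4  -1.7] spin -0.001 (alt 3.141)
```

```bash
python3 -m handwheel '[[[-7,0,-1],0,0.8],[[-12,0,-1],0,0.8],[[-15,0,-1],0,0.8],[[-15,0,-1],0,0.8],[[-15,0,-1],0,0.8]]' 20;  python3 -m handwheel '[[[0,0,0],0,0.8],[[0,0,0],0,0.8],[[0,0,0],0,0.8],[[0,0,0],0,0.8],[[0,0,0],0,0.8]]' 20; python3 p.py 444 322.8 180 85.7
python3 - <<'E'
from h import *
p=np.array(get_obs()["ee_pos"])
i=camera_info("wrist"); im,d=camera("wrist"); P=cloud("wrist",d,i)
m=(P[...,2]>p[2]+.006)&(P[...,2]<p[2]+.020)&(d>0)&(np.abs(P[...,0]-.444)<.09)&(np.abs(P[...,1]-.3228)<.031)
q=P[m]; c=np.linalg.lstsq(np.c_[q[:,:2]-[.444,.3228],np.ones(len(q))],q[:,2],rcond=None)[0]
print("outer lid",m.sum(),[np.round(v,1) for v in cv2.minAreaRect((q[:,:2]*1000).astype(np.float32))],"top z",c[2].round(4),"slope",c[:2].round(3))
s,ds=camera("side"); t,dt=camera("top")
for n,D in(("side",ds),("top",dt)):
    Q=cloud(n,D); mm=(D>0)&(np.abs(Q[...,0]-.4435)<.085)&(np.abs(Q[...,1]-.324)<.045)&(Q[...,2]>.05)&(Q[...,2]<.1); z=Q[mm][:,2]
    print(n,"z hist",np.histogram(z,[.05,.06,.066,.072,.076,.079,.083,.088,.1])[0])
# bystanders: change vs start in top view
a=np.load("top0.npz")["im"].astype(int); 
for n,(u0,v0,u1,v1) in dict(scis=(120,160,190,192),jar=(185,132,215,167),coaster=(258,122,300,163),tape=(304,268,338,306),turq=(320,208,342,232),pink=(376,272,400,296)).items(): print(n,np.abs(t[v0:v1,u0:u1].astype(int)-a[v0:v1,u0:u1]).mean().round(1))
c=np.zeros((560,800,3),np.uint8); c[:300,:400]=cv2.resize(s[60:180,150:310],(400,300),interpolation=2); c[:300,400:]=cv2.resize(im,(400,300)); c[300:]=0; tt=cv2.resize(t[100:320,60:480],(496,260)); c[300:,:496]=tt; cv2.imwrite("pics/fin.png",c)
E
```

```text
time_s: 28.2
ee_pos: [0.4446, 0.3231, 0.1798]
eef_rot: [-2.6, 1.557, -2.677]
force: [0.2, 0.3, -0.9]
grip_width: 0.018
time_s: 28.7
ee_pos: [0.4446, 0.3231, 0.1798]
eef_rot: [-2.601, 1.557, -2.677]
force: [0.3, 0.4, -0.4]
grip_width: 0.0181
t 28.7 tcp [444.6 323.1 179.8] jaw 85.6 down [-0.012 -0.006 -1.   ] q [ 0.56  0.31  1.52  0.    1.32 -0.93] F [ 0.3  0.4 -0.4] w 18.1
shift [-0.2 -0.3 -0.6] spin -0.001 (alt 3.141)
outer lid 10432 [array([431.2, 323. ]), array([ 62., 122.]), np.float64(87.9)] top z 0.1927 slope [ 0.002 -0.002]
side z hist [170  95  82  66 186 313 133  18]
top z hist [103  13  17  54 299 734 203  27]
scis 1.7
jar 1.4
coaster 1.8
tape 1.5
turq 1.6
pink 1.5
```

View pics/fin.png

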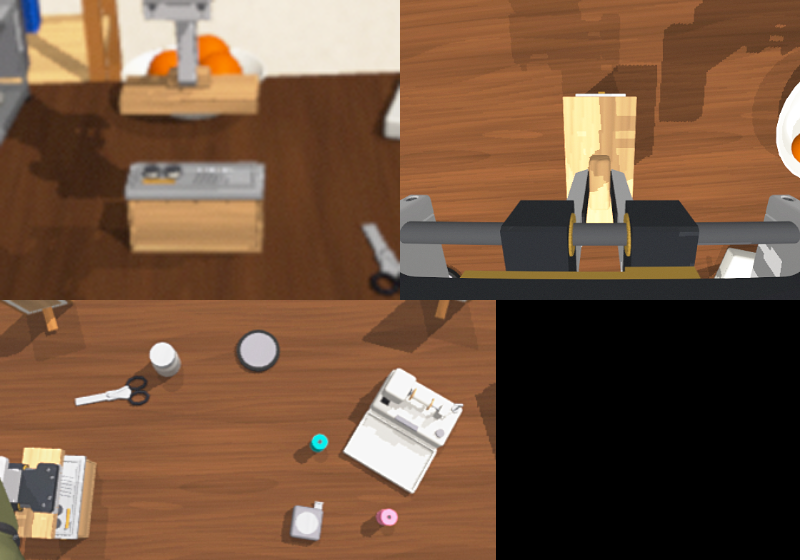

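The final picture shows the inner lid flush on the box, the outer lid level above it, the tray empty and the bystanders unmoved. I'll hand it in.

```bash
python3 -c "
from station import *
print(hand_in())"
```

```text
the job is handed in; nothing more can be done
None
```

The job is done and handed in at about 29 s of the 67 s allowed. Both spools are in the box and the inner lid is seated. The arm is holding the outer lid level, with its lower edge about 10 cm above the box's top edge.

**Last checks:**
- **Spools:** both stood upright in the box with their tops near 47 mm, and the tray is empty in the final picture.
- **Inner lid:** contact came at 8 N, exactly at the computed seated height. After release the rim's top read 80.9 mm against 80 nominal, and it was level. It stayed flush on the box after the outer lid came off.
- **Outer lid:** held by its bar with the jaws 18 mm apart. The measured slope is 0.002 or less, and it is centred over the box to within about 1 mm.
- **Bystanders:** the scissors, tape measure, coaster and glass jar show no change in the top view.

**What failed or disagreed:**
- **Fingertip position:** the tips sit about 15 mm behind the reported TCP, not 14 mm ahead of it as stated. My first two closings on spool A therefore missed: once I lifted too early, and once the jaws closed above it. The spool was not disturbed. I corrected for this from camera depth afterwards.
- **Camera disagreement:** the wrist and top cameras differed by up to about 3.5 mm, so I aligned the lids by comparing edges just above the box.
- **Second spool:** it was pushed onto the box floor with about 25 N, which is under the 40 N limit.
- **Tool tilt:** the tool picked up a tilt of about 0.8°. Both lids were gripped while level and stayed level.

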